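Weigh a tote of carved moulds on the hand scale

TASK

Weigh the tote of carved moulds on the hand scale: take the scale out of the tool rack by its red handle, hook it under the middle of the tote's wooden bar and draw it gently straight up until the tote hangs level a finger's breadth (about 12 mm) clear of the table, and hold it quite still there for two seconds so that the pointer settles. Then set the tote down softly where it stood, unhook the scale and hang it back in its slot in the rack. Do not touch the tote with the hand, shove it, knock it or press on it with the hook, or run the scale to its end; leave the other moulds and the mallet where they are.

Things in the scene. Friction and masses are not known exactly. Their poses are not given: they have to be found in the camera images.
- rack: Wooden tool rack, fixed to the table: base 110 x 240 mm, two end boards and a slotted top board 100 (x) x 236 (y) x 14 mm whose top is 160 mm above the table. Origin: centre of the underside; its front is its -x side. Two chisels stand in it at x = +28 mm, y = +45 and +88 mm; their handles rise 94 mm above the top board.
- rack_slot (a point): Point on the top board's upper face where the scale hangs, on the slot's centre line. The slot is 34 mm wide, runs along the rack's x and is open to the front (-x); its front mouth is 40 mm before this point and its closed end 18 mm behind it.
- scale: Hand spring scale (about 0.2 kg), at first hanging upright in the rack's slot, its x along the rack's x. Origin: on its axis, at the underside of the round shoulder (48 mm across, 7 mm thick) that rests on the rack's top board; z up. Aluminium barrel 28 mm across from z = -78 to 0 mm; neck 12 mm across above the shoulder; red cross handle along its y, 18 (x) x 80 (y) x 26 (z) mm, from z = 26 to 52 mm. White dial strips with a red pointer on both x faces of the barrel.
- scale_grip (a point): Centre of the red handle, 39 mm above the scale's origin; pinch it across its 18 mm (scale x) from above.
- reading (a joint): How far the hook is drawn out of the barrel, 0 to 0.066 m; 0 is unloaded. A spring of 150 N/m: it starts to move at about 0.2 N of load on the hook and reads (load - 0.2 N) / 150 N/m, end stop at about 10.1 N (just over 1 kg). The spring takes only pull: pushed upwards the hook is rigid at 0. The hook cannot turn in the barrel.
- hook_seat (a point): Where a 12 mm bar's centre lies when it rests in the hook's bowl: on the scale's axis, 124.5 mm (plus the reading) below the scale's origin. The open hook lies in the scale's xz plane: wire 5 mm, lowest 11 mm below this point, back reaching 19 mm to -x, mouth open to +x. The bar passes level through the mouth while this point is 21 to 27 mm under the bar's axis, else tip or crook hits it.
- hook_tip (a point): End of the hook's wire (5 mm round, so 2.5 mm more all round), 18.5 mm towards the scale's +x from the axis and 11.5 mm above hook_seat.
- tote: Open plywood tote with two carved moulds fixed in it, loose on the table: 130 (x) x 200 (y) mm, walls up to 44 mm, two end uprights 34 mm wide up to 112 mm carrying the bar. Origin: centre of the underside. Weighs 0.3 to 0.87 kg all told, balanced about its middle; how heavy is not known beforehand. The moulds' tops lie at 36 mm.
- bar_mid (a point): Middle of the tote's wooden bar, a 12 mm dowel along the tote's y, 185 mm long between the uprights, axis 98 mm above the tote's underside.
- block_mould: Bystander: square carved mould block, 110 x 110 x 42 mm, loose; origin at the centre of its underside.
- paddle_mould: Bystander: small paddle mould, 120 x 70 x 24 mm with a round handle 100 mm long towards its +x, loose; origin at the centre of its board's underside.
- mallet: Bystander: wooden mallet lying down, head 60 x 100 x 55 mm, handle 170 mm towards its +x, loose; origin at the centre of its head's underside.
There are look-alikes about, which are no part of the job. Of the things that look like the scale, the smaller one is meant.

How it is judged:
On the way, in this order (a step that is already met when the one before it is completed fails the run):
1. the scale is taken out of the rack (horizontal distance between scale and rack_slot above 0.08 m and contact force between scale and rack below 0.05 N and angle between scale's own z axis and vertical below 0.3 rad), for 0.1 s.
2. weighed: the tote hangs still and level from the hook, 5 to 20 mm clear of the table, pointer at rest, for one second (height (world z) of tote between 0.005 and 0.02 m and angle between each of tote, scale's own z axis and vertical below 0.15 rad and linear speed of tote below 0.02 m/s and distance between bar_mid and hook_seat below 0.016 m and value of joint reading above 0.015 m and velocity of joint reading between -0.015 and 0.015 m/s), for 1 s.
At the end, for the whole second after the job is handed in: The tote stands flat and still on the table within 30 mm of where it stood, free of the hook; the scale hangs still and upright (within 0.1 rad) in the rack's slot, its shoulder on the top board (within 3 mm), from 22 mm before to 10 mm behind rack_slot along the slot (height (world z) of tote between -0.003 and 0.003 m and angle between tote's own z axis and vertical below 0.03 rad and distance of tote from where it was at the start of the episode below 0.03 m and linear speed of tote below 0.01 m/s and x of scale in the frame of rack_slot between -0.022 and 0.01 m and y of scale in the frame of rack_slot between -0.008 and 0.008 m and z of scale in the frame of rack_slot between -0.003 and 0.003 m and angle between scale's own z axis and vertical below 0.1 rad and linear speed of scale below 0.02 m/s and contact force between scale and tote below 0.05 N); the robot touches nothing.
It fails at once if the scale is run to the end of its range (reading over 63 mm) (value of joint reading above 0.063 m).
It fails at once if the tote is knocked, jerked, pressed or set down with more than 20 N in all (contact force between tote and anything else above 20 N).
It fails at once if the tote is shoved or carried more than 50 mm from its place, or tipped more than 0.35 rad (distance of tote from where it was at the start of the episode above 0.05 m or angle between tote's own z axis and vertical above 0.35 rad).
It fails at once if the hand or arm touches the tote (contact force between any of the fingers, the arm and tote above 0.5 N).
It fails at once if a bystander (block mould, paddle mould, mallet) is moved more than 15 mm (distance of any of block_mould, paddle_mould, mallet from where it was at the start of the episode above 0.015 m).
It also fails if it takes over 72 s, if anything falls off the work surface, if the arm or the gripper's body presses on something with over 40 N, if the wrist force passes 120 N, or if a joint passes its speed limit or range.

ROBOT

A 6-joint arm with a two-finger parallel gripper is mounted at the origin on the work surface. World frame = base frame: x ahead of the robot, y to its left, z up, the work surface at z = 0. Lengths are in m, angles in rad, forces in N, time in s.
With the tool pointing down it reaches from about 0.275 to 0.875 m from the base axis. Payload 12.5 kg.
Tool frame: the origin (TCP) lies at the very end of the fingers, on their centre line; the grasp point (between the pads) lies 19 mm behind it; x points along the fingers, y is the direction in which the jaws open and shut, and the axes are right-handed (so a half turn about x gives the same grasp; the last joint's range is limited). The gripper opens to 85 mm and grips with 20 to 120 N. Pads are 22 mm wide; open, the fingers measure 114 mm over their backs; the gripper's body (76 mm by 85 mm) begins 54 mm behind the grasp point. The pads swing forward as they close: fully open they stand 13 mm farther back than shut.
Start: joints at [-1.265, 0.351, 1.652, -0, 1.139, -0.085], TCP at [0.21, -0.509, 0.231] pointing down, gripper open.
Joint ranges: [-2.75, 2.75], [-0.79, 2.1], [0.01, 2.65], [-1.57, 4.71], [0.07, 3.14], [-2.87, 2.87]. Speed limits (rad/s): [2.22, 2.22, 2.79, 3.14, 3.14, 3.14].

INTERFACE

Orientations are given as a 3x3 rotation matrix whose columns are the frame's x, y, z axes.
In Python, from bench import manip gives the robot as it stands. Calls block until the motion is done:
- manip.move_ptp(position, orientation): joint-space move of the TCP to a pose.
- manip.move_l(position, attitude=None, max_speed=0.15): straight line of the TCP; attitude=None keeps the orientation; max_speed is the mean speed in m/s.
- manip.move_j(angles): joint-space move.
- manip.set_gripper(opening, effort=None): opening from 0.0 (shut) to 1.0 (fully open); effort is the grip in N (None keeps the last); returns when the fingers have stopped.
- manip.dwell(seconds).
- manip.inverse_kinematics(position, orientation): joint angles nearest the present ones, or None.
- manip.grab_frame(name): name is "scene" or "top"; returns (picture, depth): 400x640x3 uint8, red, green, blue; 400x640 float32, m along the optical axis (not along the pixel's ray), 0 where there is no reading.
- manip.get_calibration(name): a dict with "camera_matrix" (3x3 intrinsics, pixels), "k1" (the pictures are not rectified: a ray, as slopes to the right and down, at radius r is drawn at 1 + k1 r^2 times it, then the intrinsics apply), "R" (3x3) and "t" (3): a world point X has camera coordinates R X + t. Camera axes: x right, y down, z forward; pixel columns grow to the right and rows downward; lengths in m; the calibration is good to about 2 mm. A picture is of the moment at which its call begins. get_calibration takes no time and is no camera call.
A pose or a line that the arm cannot do raises manip.Unreachable and nothing moves.
- manip.sign_off(): hands the job in, once; it reports no verdict.
Trained networks look in the newest picture that a camera, given by its name, has taken for a name from the list of things; names that differ only in an ending like _2 or _b are one class to them, and where a whole thing is asked for, a point or a joint stands for the part that bears it (a point fixed in the world has none). Each returns a list of dicts, best first, with "confidence" (0 to 1); they miss things now and then, are a little off and sometimes report something else, mostly with a low value. They report only what shows in the picture. A call takes as long as a camera call. They do not tell look-alikes from the thing itself.
- manip.look_for(camera, name): "at" ([x, y, z] in m, in world coordinates, good to about 4 mm: the middle of the surface that is visible of it).
Readings, each from a call of its own:
- manip.current_time(): time.
- manip.current_qpos(): joint angles.
- manip.current_joint_vel(): joint speeds.
- manip.current_joint_torque(): joint torques, N m.
- manip.current_ee_pos(): TCP position.
- manip.current_tcp_rot(): TCP orientation.
- manip.current_force(): force on the tool from outside, world axes, zero at the start.
- manip.current_ft_torque(): the same for the moment, N m.
- manip.current_grip_width(): opening from 0.0 (shut) to 1.0 (fully open).
Only numpy, scipy, OpenCV 4.12 (cv2) and the standard library are available. Lean on these libraries where they do the work, as an engineer would, in place of code of your own. Each camera call takes 0.05 s, during which the arm holds its last target.

## Working session

There is one attempt and no reset: what is moved stays moved. The work goes in short steps, each a Python script; the robot and the scene stay as the last script left them, time stands still between calls to the robot, and variables do not carry over. Pictures are saved under pics/ and viewed, and the job is handed in when it is done.

```bash
mkdir -p pics; ls
cat > h.py <<'E'
import numpy as np, cv2
from bench import manip
def save(n,img): cv2.imwrite('pics/'+n+'.png', img[:,:,::-1])
def pts(cam,depth):
    c=manip.get_calibration(cam); K=np.array(c['camera_matrix']);R=np.array(c['R']);t=np.array(c['t'])
    h,w=depth.shape
    uv=np.stack(np.meshgrid(np.arange(w),np.arange(h)),-1).reshape(-1,1,2).astype(float)
    n=cv2.undistortPoints(uv,K,np.array([c['k1'],0,0,0,0.])).reshape(h,w,2)
    P=np.dstack([n[...,0]*depth,n[...,1]*depth,depth])
    X=(P-t)@R
    X[depth<=0]=np.nan
    return X
def proj(cam,X):
    c=manip.get_calibration(cam); K=np.array(c['camera_matrix']);R=np.array(c['R']);t=np.array(c['t'])
    p=(np.atleast_2d(X)@R.T+t); p=p[:,:2]/p[:,2:]; r2=(p**2).sum(1,keepdims=True); p=p*(1+c['k1']*r2)
    return p@K[:2,:2].T+K[:2,2]
E
python3 - <<'E'
from h import *
for c in ['scene','top']:
    im,d=manip.grab_frame(c); save(c+'0',im); np.savez(''+c+'0.npz',im=im,d=d)
    k=manip.get_calibration(c); print(c,-np.array(k['R']).T@k['t'],k['k1'])
    for n in ['rack','scale','tote','block_mould','paddle_mould','mallet','scale_grip','bar_mid','hook_tip']:
        print(n,[(np.round(o['at'],3).tolist(),round(o['confidence'],2)) for o in manip.look_for(c,n)])
print(manip.current_time(),manip.current_tcp_rot())
E
```

```text
pics
scene [ 1.17161366 -0.05212365  0.9162952 ] -0.08283349421127773
rack [([0.571, 0.163, 0.123], 0.75)]
scale [([0.197, -0.248, 0.052], 0.94)]
tote []
block_mould [([0.764, 0.022, 0.039], 0.81)]
paddle_mould [([0.756, 0.244, 0.025], 0.59)]
mallet [([0.774, -0.248, 0.05], 0.71)]
scale_grip [([0.192, -0.249, 0.047], 0.81), ([0.524, 0.098, 0.195], 0.56)]
bar_mid [([0.573, -0.179, 0.032], 0.96)]
hook_tip [([0.336, -0.184, 0.052], 0.49)]
top [ 0.30217455 -0.02227229  1.55574001] -0.10540943209060714
rack [([0.762, -0.248, 0.058], 0.44)]
scale [([0.519, 0.099, 0.213], 0.87), ([0.172, -0.299, 0.046], 0.63)]
tote [([0.55, -0.175, 0.031], 0.87)]
block_mould [([0.54, 0.158, 0.161], 0.63), ([0.746, 0.03, 0.042], 0.58), ([0.742, 0.244, 0.024], 0.44)]
paddle_mould [([0.744, 0.242, 0.025], 0.67), ([0.538, 0.16, 0.16], 0.62)]
mallet [([0.761, -0.251, 0.059], 0.64)]
scale_grip [([0.173, -0.295, 0.05], 0.8), ([0.516, 0.101, 0.215], 0.59)]
bar_mid [([0.554, -0.174, 0.034], 0.61)]
hook_tip [([0.336, -0.19, 0.046], 0.52), ([0.551, -0.173, 0.035], 0.32)]
1.0 [[-1.07985433e-05  3.80957244e-01 -9.24592655e-01]
 [-4.90872197e-05 -9.24592654e-01 -3.80957244e-01]
 [-9.99999999e-01  4.12718995e-05  2.86843857e-05]]
```

View pics/scene0.png

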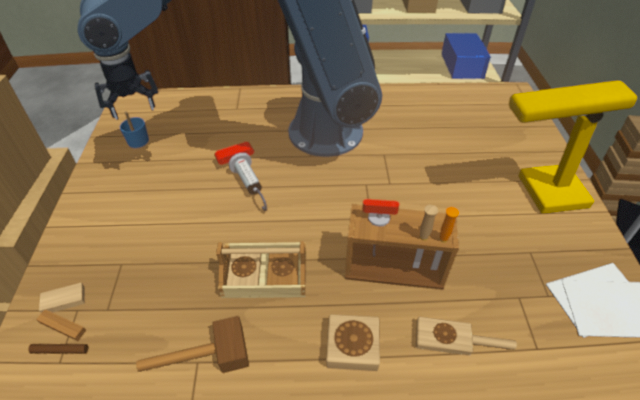

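View pics/top0.png

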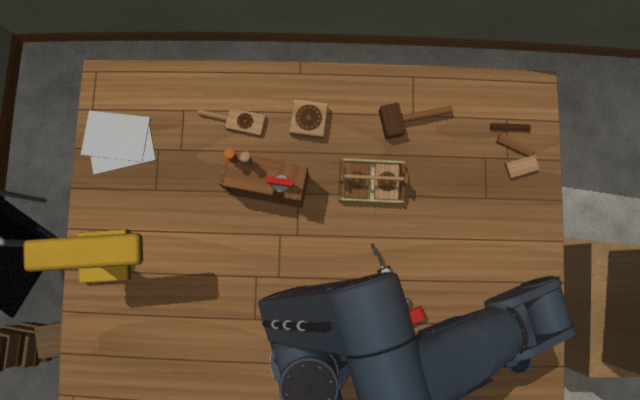

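The scene view shows the rack at about px (400,245) with the upright scale (red handle at 380,207). The tote is at (262,270), with its bar along the image's horizontal. The larger look-alike lies at (245,175). Next I'll measure from the depth images.

```bash
cat > m.py <<'E'
from h import *
def rect(P):
    r=cv2.minAreaRect(P[:,:2].astype(np.float32)*1000); return np.round(r[0],1),np.round(r[1],1),round(r[2],2)
if __name__=='__main__':
  for c in ['top','scene']:
    z=np.load(c+'0.npz'); X=pts(c,z['d']); im=z['im'].astype(int)
    print(c,'table z',np.nanmedian(X[...,2][(np.abs(X[...,0]-.6)<.05)&(np.abs(X[...,1])<.03)]))
    def box(x0,x1,y0,y1,z0,z1): return (X[...,0]>x0)&(X[...,0]<x1)&(X[...,1]>y0)&(X[...,1]<y1)&(X[...,2]>z0)&(X[...,2]<z1)
    red=(im[...,0]>130)&(im[...,1]<70)&(im[...,2]<70)
    m=box(.42,.62,.02,.3,.15,.17)&~red; P=X[m]; print('racktop',len(P),rect(P),np.median(P[:,2]), P.mean(0))
    m=box(.45,.6,.04,.16,.19,.23)&red; P=X[m]; print('handle',len(P),rect(P),np.median(P[:,2]),P.mean(0))
    m=box(.45,.6,.02,.3,.225,.27); P=X[m]; print('chisels',len(P)); 
    if len(P): 
        for s in (P[:,1]>np.median(P[:,1]), P[:,1]<=np.median(P[:,1])): print(P[s].mean(0),P[s].max(0))
    m=box(.42,.68,-.32,-.05,.02,.13); P=X[m]; print('tote',len(P),rect(P))
    m=box(.42,.68,-.32,-.05,.085,.13); P=X[m]; print('bar',len(P),rect(P),P.mean(0),np.percentile(P[:,2],[5,50,95]))
    m=box(.42,.68,-.32,-.05,.035,.055); P=X[m]; print('walls',len(P),rect(P),P.mean(0))
    L=im[60:220,200:440] if c=='top' else im[180:320,200:480]
    save(c+'_z',cv2.resize(L.astype(np.uint8),None,fx=2.8,fy=2.8,interpolation=cv2.INTER_CUBIC))
E
python3 m.py
```

```text
top table z 0.0002198084241570529
racktop 2347 (array([542.9, 150.4]), array([238.7, 100.8]), 80.53) 0.16011221037023848 [0.54006724 0.14847133 0.16022471]
handle 162 (array([519.5,  98.4]), array([78.3, 17.2]), 84.1) 0.21212804349497197 [0.51940268 0.09876497 0.21215547]
chisels 182
[0.58178404 0.23074388 0.24940256] [0.59582384 0.24583872 0.25726808]
[0.5749739  0.18812305 0.24893193] [0.58805167 0.20160679 0.25690829]
tote 2499 (array([ 555.6, -171. ]), array([203. , 131.8]), 88.9)
bar 342 (array([ 555.6, -170.3]), array([201.7,  34.1]), 89.02) [ 0.55488104 -0.17173002  0.10395368] [0.09616218 0.10349586 0.11350872]
walls 1162 (array([ 555.6, -171.9]), array([201.3, 131.8]), 88.86) [ 0.55243312 -0.1804519   0.04019147]
scene table z -0.0004252707098092766
racktop 3137 (array([544.1, 150.6]), array([240.6, 105.2]), 80.59) 0.15966520734095374 [0.55506655 0.14007613 0.15974687]
handle 382 (array([523.1,  99.5]), array([73.8, 19.8]), 82.33) 0.208705657598328 [0.52704642 0.09926321 0.20539793]
chisels 357
[0.59025903 0.23063432 0.24461974] [0.59996122 0.24621457 0.2547834 ]
[0.5836557  0.18911288 0.24491387] [0.59424549 0.20221781 0.25528044]
tote 4014 (array([ 557.1, -171.5]), array([202.6, 135.3]), 88.93)
bar 594 (array([ 557.4, -172. ]), array([201.8,  37.2]), 89.11) [ 0.56045007 -0.17476546  0.10251287] [0.09426489 0.10204656 0.11178573]
walls 1576 (array([ 557.3, -171.7]), array([202.1, 134.3]), 89.51) [ 0.56571226 -0.18715377  0.03945839]
```

```bash
ls pics
```

```text
scene0.png
scene_z.png
top0.png
top_z.png
```

```bash
cat >> h.py <<'E'
def ori(yaw):
    a,b=np.cos(yaw),np.sin(yaw)
    return np.array([[0,a,b],[0,b,-a],[-1,0,0.]])
YR=np.radians(-9.45); YT=np.radians(-1.0)
RX=np.array([np.cos(YR),np.sin(YR),0])
G=np.array([0.5205,0.0988,0.180])
E
python3 - <<'E'
from h import *
for p,y in [(G,YR),(G+[0,0,.1],YR),(G-.12*RX,YR),([.556,-.171,.27],YT)]:
    for f in (0,np.pi):
        q=manip.inverse_kinematics(p,ori(y+f)); print(np.round(p,3),f,None if q is None else np.round(q,2))
E
```

```text
[0.52  0.099 0.18 ] 0 [ 0.1   0.38  1.76 -0.    1.01  0.26]
[0.52  0.099 0.18 ] 3.141592653589793 None
[0.52  0.099 0.28 ] 0 [ 0.1   0.27  1.64 -0.    1.23  0.26]
[0.52  0.099 0.28 ] 3.141592653589793 None
[0.402 0.119 0.18 ] 0 [ 0.18  0.18  2.02 -0.    0.93  0.34]
[0.402 0.119 0.18 ] 3.141592653589793 [ 0.18  0.18  2.02 -0.    0.93 -2.8 ]
[ 0.556 -0.171  0.27 ] 0 [-0.38  0.37  1.52 -0.    1.25 -0.36]
[ 0.556 -0.171  0.27 ] 3.141592653589793 [-0.38  0.37  1.52 -0.    1.25  2.78]
```

View pics/scene_z.png

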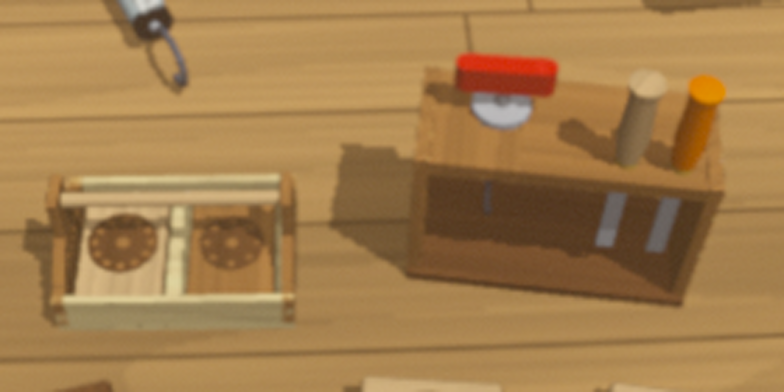

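View pics/top_z.png

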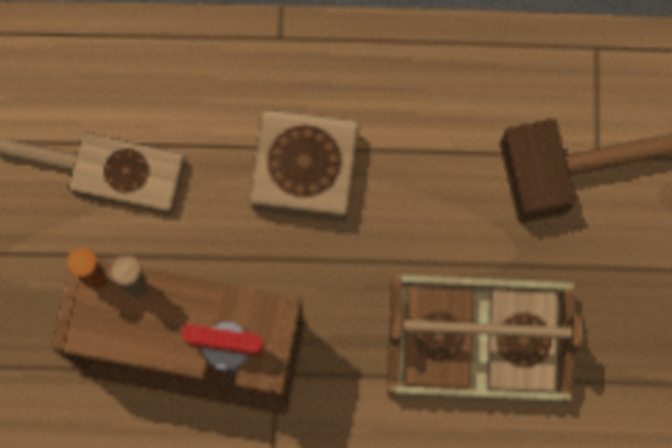

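The zoomed views agree with the depth: the scale's handle sits above the slot on the rack's -y side, and the tote's bar runs along y. The middle divider is low. I'll grasp the scale now.

Run:
```python
from h import *
Y=np.radians(-8.5)
manip.move_ptp([0.40,-0.15,0.33],ori(YT))
manip.move_ptp(G+[0,0,.09],ori(Y))
manip.set_gripper(0.6,60)
f0=manip.current_force()
manip.move_l(G,max_speed=0.08)
print(f0,manip.current_force())
manip.set_gripper(0.0,60)
print(manip.current_grip_width(),manip.current_ee_pos(),manip.current_force(),manip.current_time())
im,d=manip.grab_frame('scene'); save('g1',im[100:320,240:540]);
```

```text
[-0.03562554  0.37549711 -0.17054492] [ 0.28904689  0.17072429 -0.09267984]
0.20227291406231224 [0.52076504 0.09883342 0.18044791] [-0.290498   -0.34347425  4.44070383] 5.7333
```

View pics/g1.png

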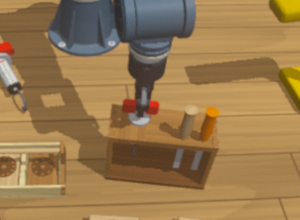

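The gripper is on the handle at px (140,107) in the crop, and the measured width of about 17 mm fits an 18 mm handle. Next I lift it slightly and draw it out of the front of the slot.

Run:
```python
from h import *
p=np.array(manip.current_ee_pos())
np.save('pg.npy',p)
manip.move_l(G+[0,0,.006],max_speed=0.03); print(manip.current_force())
manip.move_l(G+[0,0,.006]-.13*RX,ori(YR),max_speed=0.06); print(manip.current_force(),manip.current_ee_pos())
manip.dwell(.3)
print(manip.current_force(),manip.current_grip_width(),manip.current_time())
im,d=manip.grab_frame('scene'); save('g2',im[60:320,200:540]); np.savez('s2.npz',im=im,d=d)
```

```text
[ 0.44434431 -0.27777747 -1.16309498]
[-0.57333305  0.42491132 -2.20493835] [0.39242061 0.12011791 0.18600081]
[-0.08046109 -0.80281915 -1.93222543] 0.20321760855097995 8.75
```

View pics/g2.png

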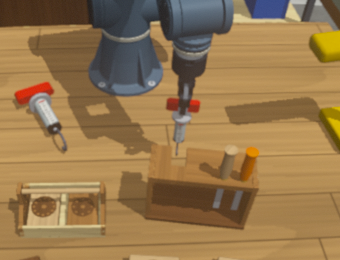

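The scale is clear of the rack and upright (handle at 183,104 in the crop), and the force of about 2 N matches its weight. Now to a standoff in front of the tote.

Run:
```python
from h import *
manip.move_l([0.40,0.08,0.245],ori(YR),max_speed=0.12)
manip.move_l([0.456,-0.171,0.245],ori(YT),max_speed=0.14)
manip.move_l([0.456,-0.171,0.2185],max_speed=0.05)
manip.dwell(.3)
print(manip.current_ee_pos(),manip.current_force(),manip.current_time())
for c in ['scene','top']:
    im,d=manip.grab_frame(c); np.savez(c+'3.npz',im=im,d=d)
    X=pts(c,d); t=manip.current_ee_pos()
    m=(abs(X[...,0]-t[0])<.06)&(abs(X[...,1]-t[1])<.06)
    im2=im.astype(int); red=m&(im2[...,0]>120)&(im2[...,1]<70)&(im2[...,2]<70)
    P=X[red]; print(c,'red',len(P), P.mean(0) if len(P) else'',P.min(0),P.max(0))
    w=m&(X[...,2]<.125)&(X[...,2]>.055); P=X[w]; print('lower',len(P),P.min(0),P.max(0),P.mean(0))
    for z in np.arange(.06,.21,.01):
        P=X[m&(X[...,2]>=z)&(X[...,2]<z+.01)]
        if len(P): print(round(z,2),len(P),P.mean(0).round(4))
    print(manip.look_for(c,'hook_tip')[:3])
    u=proj(c,t-np.array([0,0,.1]))[0].astype(int); s=im[max(0,u[1]-60):u[1]+60,max(0,u[0]-80):u[0]+80]
    save(c+'3',cv2.resize(s,None,fx=4,fy=4,interpolation=cv2.INTER_CUBIC))
```

```text
[ 0.4560813  -0.1710591   0.21868423] [-0.84525228 -0.60366825 -1.80783511] 12.5167
scene red 225 [ 0.46353105 -0.16338803  0.24261921] [ 0.45016609 -0.20929884  0.2243283 ] [ 0.48805407 -0.13234939  0.34708382]
lower 49 [ 0.44201649 -0.18281393  0.06438162] [ 0.47858604 -0.15631542  0.12488916] [ 0.4600511  -0.16834186  0.09368814]
0.06 11 [ 0.452  -0.1681  0.0673]
0.07 10 [ 0.4563 -0.1694  0.0761]
0.08 9 [ 0.4578 -0.1694  0.0851]
0.11 4 [ 0.4665 -0.1659  0.1194]
0.12 33 [ 0.4672 -0.1674  0.1254]
0.13 31 [ 0.4681 -0.1674  0.1351]
0.14 37 [ 0.4684 -0.1678  0.1454]
0.15 34 [ 0.4678 -0.1669  0.1558]
0.16 31 [ 0.4688 -0.1682  0.1648]
0.17 39 [ 0.4684 -0.1677  0.175 ]
0.18 28 [ 0.4695 -0.1677  0.1844]
0.19 8 [ 0.4743 -0.1687  0.1968]
0.2 181 [ 0.4657 -0.1682  0.2042]
[]
top red 24 [ 0.45311624 -0.13885509  0.25014627] [ 0.44712175 -0.14608203  0.24466885] [ 0.46056021 -0.13253475  0.25527939]Traceback (most recent call last):
  File "<stdin>", line 13, in <module>
    return umr_minimum(a, axis, None, out, keepdims, initial, where)
ValueError: zero-size array to reduction operation minimum which has no identity
```

View pics/scene3.png

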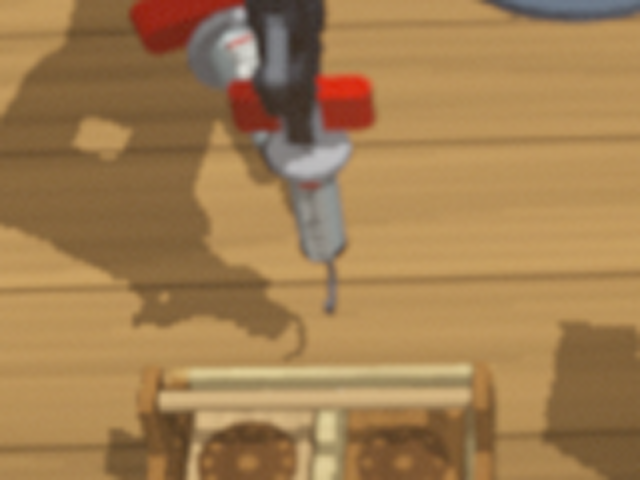

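The picture shows the scale upright in front of the tote, with its barrel at (315,220) and its hook at (330,290). Its heights and vertical axis match what I expected within about 2 mm. The tote's bar is just ahead at row 400. Next I slide the hook under the bar.

Run:
```python
from h import *
manip.move_l([0.525,-0.1725,0.2185],max_speed=0.06)
manip.dwell(.3); f0=np.array(manip.current_force()); print(f0)
for x in (.537,.547,.557):
    manip.move_l([x,-0.1725,0.2185],max_speed=0.03); print(x,np.array(manip.current_force())-f0)
manip.dwell(.4); fs=np.mean([manip.current_force() for _ in range(8)],0); print(fs); np.save('f0.npy',fs)
im,d=manip.grab_frame('scene'); s=im[150:320,180:340]; save('g4',cv2.resize(s,None,fx=3.5,fy=3.5,interpolation=cv2.INTER_CUBIC))
print(manip.current_time())
```

```text
[ 0.60936003  0.62495372 -1.60543906]
0.537 [-1.48051281 -1.34723659 -0.31827529]
0.547 [-0.7614006   0.12862493  0.39750639]
0.557 [-0.44653069 -0.52852592  0.21081648]
[-0.11027099 -1.1821589  -2.77080183]
16.2333
```

View pics/g4.png

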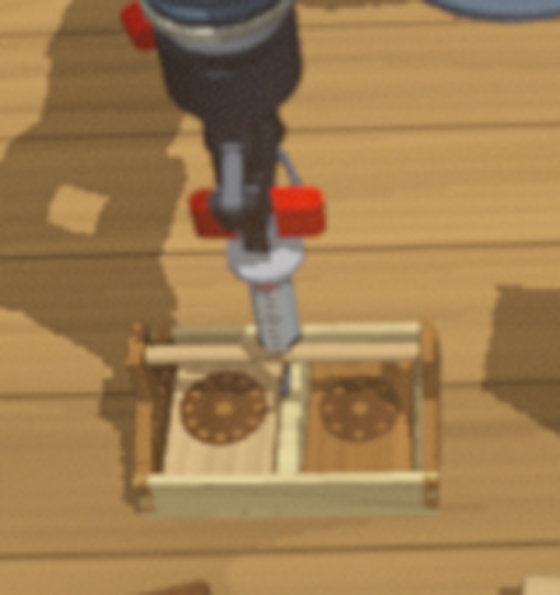

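The hook's tip shows in front of the bar at (285,385), near the middle, and there is no contact force. Now I draw up in steps and watch the load.

```bash
cat >> h.py <<'E'
def favg(n=20,dt=.03):
    a=[]
    for _ in range(n):
        manip.dwell(dt); a.append(manip.current_force())
    return np.mean(a,0)
E
python3 - <<'E'
from h import *
f0=favg(); np.save('f0.npy',f0); print(f0)
for z in (.2505,.2585,.2665,.2745,.2825,.2905,.2985):
    manip.move_l([.557,-.1725,z],max_speed=0.025); manip.dwell(.3)
    f=favg(15)-f0; W=-f[2]; ext=(z-.2425)*1000; rd=(W-.2)/.15
    print(z,f.round(2),'rise',ext,'reading est',rd.round(1),'t',manip.current_time())
    if ext-rd>5: break
E
```

```text
[-0.18627992 -0.05152038 -1.99726756]
0.2505 [ 0.26 -0.05 -1.48] rise 8.000000000000007 reading est 8.5 t 19.1333
0.2585 [ 0.17  0.02 -2.43] rise 16.000000000000014 reading est 14.9 t 20.4
0.2665 [ 0.24 -0.03 -3.58] rise 24.00000000000002 reading est 22.5 t 21.6667
0.2745 [ 0.09  0.01 -4.76] rise 32.00000000000003 reading est 30.4 t 22.9333
0.2825 [ 0.12 -0.03 -6.17] rise 39.99999999999998 reading est 39.8 t 24.2
0.2905 [ 0.46  0.02 -7.5 ] rise 47.999999999999986 reading est 48.7 t 25.4667
0.2985 [-0.03 -0.06 -7.87] rise 55.99999999999999 reading est 51.1 t 26.7333
```

The load stopped rising at about 7.8 N, so the tote has lifted off. I'll raise it the rest of the way and check the clearance by depth.

Run:
```python
from h import *
manip.move_l([.557,-.1725,.3055],max_speed=0.015); manip.dwell(.8)
f=favg(15)-np.load('f0.npy'); print(f)
for c in ['scene','top']:
    im,d=manip.grab_frame(c); X=pts(c,d); X0=pts(c,np.load(c+'0.npz')['d'])
    for n,lo,hi in [('0',.03,.05),('1',.04,.07)]: pass
    def wall(X,zc):
        # front/back wall top strips near uprights
        o=[]
        for y0,y1 in ((-.26,-.22),(-.12,-.08)):
            for x0,x1 in ((.485,.500),(.613,.63)):
                m=(X[...,0]>x0)&(X[...,0]<x1)&(X[...,1]>y0)&(X[...,1]<y1)&(X[...,2]>.035)&(X[...,2]<.075)
                o.append(np.round(np.percentile(X[m][:,2],80),4) if m.sum()>4 else None)
        return o
    print(c,wall(X0,0),wall(X,0))
    if c=='scene': save('g5',cv2.resize(im[130:320,170:350],None,fx=3.3,fy=3.3,interpolation=cv2.INTER_CUBIC))
print(manip.current_time())
```

```text
[ 0.37539364 -0.06807947 -7.89825379]
scene [np.float64(0.0434), np.float64(0.0436), np.float64(0.0443), np.float64(0.0439)] [np.float64(0.0535), np.float64(0.0528), np.float64(0.0554), np.float64(0.0541)]
top [np.float64(0.0464), np.float64(0.045), np.float64(0.0466), np.float64(0.0466)] [None, None, None, np.float64(0.0559)]
28.75
```

View pics/g5.png

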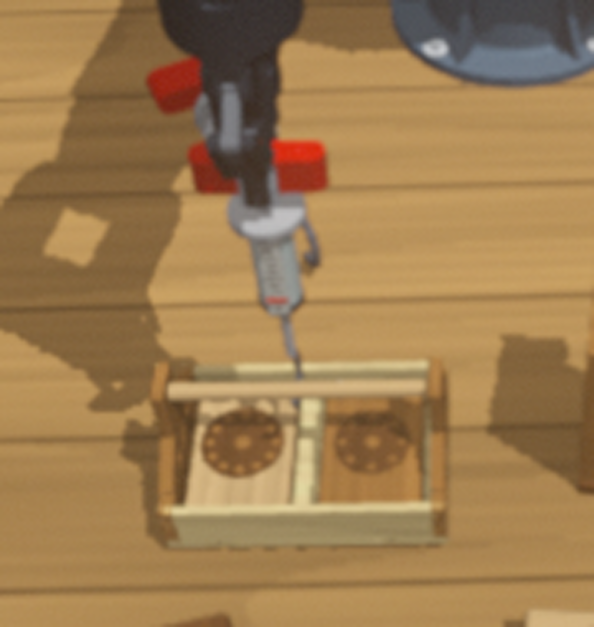

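The tote hangs level with about 10–11 mm of clearance at all four wall corners, and the pointer is near the bottom of the dial (278,300). Now I hold it still, set it down and unhook.

Run:
```python
from h import *
manip.dwell(2.2)
im,d=manip.grab_frame('scene');X=pts('scene',d)
manip.move_l([.557,-.1725,.287],max_speed=0.018)
manip.move_l([.557,-.1725,.2185],max_speed=0.035); manip.dwell(.3)
print(favg(8)-np.load('f0.npy'))
im,d=manip.grab_frame('scene');X=pts('scene',d); np.savez('scene6.npz',im=im,d=d)
from m import rect
m=(X[...,0]>.42)&(X[...,0]<.68)&(X[...,1]>-.32)&(X[...,1]<-.05)&(X[...,2]>.035)&(X[...,2]<.055); print(rect(X[m]),np.percentile(X[m][:,2],[5,50,95]))
t=manip.current_ee_pos(); m=(abs(X[...,0]-t[0])<.035)&(abs(X[...,1]-t[1])<.03)&(X[...,2]>.1985)&(X[...,2]<.212); print('shoulder',np.median(X[m][:,2]))
save('g6',cv2.resize(im[130:320,170:350],None,fx=3.3,fy=3.3,interpolation=cv2.INTER_CUBIC))
print(manip.current_time())
```

```text
[ 0.35217793 -0.02136316  0.22523866]
(array([ 557. , -170.9]), array([201.2, 135.1]), 89.03) [0.03517558 0.03782126 0.04807323]
shoulder 0.2041946462062336
34.9
```

View pics/g6.png

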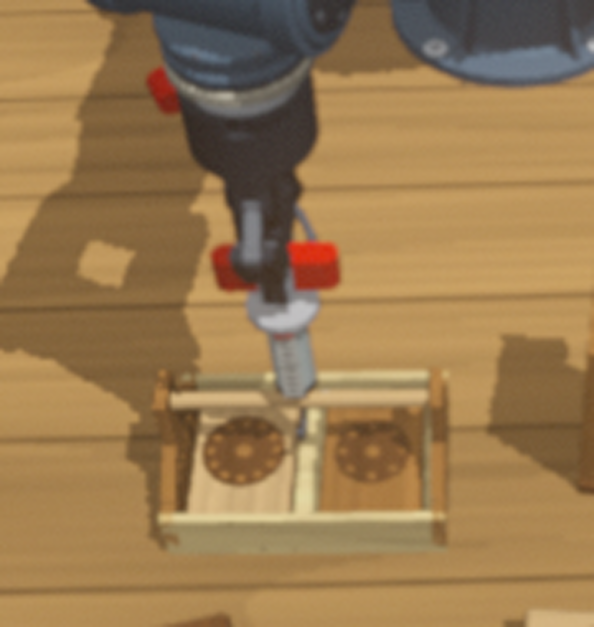

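The tote is back at (557,-171) mm, unmoved, and the hook tip is below the bar at (300,430) with no load. I'll back out, then return to the rack.

Run:
```python
from h import *
f0=np.load('f0.npy')
for x in (.545,.533,.515): 
    manip.move_l([x,-.1725,.2185],max_speed=0.035); print(np.array(manip.current_force())-f0)
manip.move_l([.45,-.1725,.2185],max_speed=0.08)
manip.move_l([.45,-.1725,.245],max_speed=0.1)
manip.move_l([.40,.08,.245],ori(YR),max_speed=0.14)
manip.move_l(G+[0,0,.006]-.13*RX,ori(YR),max_speed=0.1)
manip.dwell(.2); t=np.array(manip.current_ee_pos()); print(t,manip.current_time())
im,d=manip.grab_frame('scene');X=pts('scene',d)
im0=np.load('s2.npz'); X0=pts('scene',im0['d'])
for X_ in (X0,X):
    for z0,z1 in ((.195,.205),(.165,.176),(.13,.15),(.1,.12),(.03,.06)):
        m=(abs(X_[...,0]-t[0])<.04)&(abs(X_[...,1]-t[1])<.03)&(X_[...,2]>z0)&(X_[...,2]<z1); print(z0,m.sum(),X_[m].mean(0).round(4) if m.any() else '')
save('g7',cv2.resize(im[60:320,200:480],None,fx=2.5,fy=2.5,interpolation=cv2.INTER_CUBIC))
```

```text
[0.63954228 0.29910439 0.26862866]
[ 0.88999506 -0.09907119 -0.06555171]
[ 0.10567962 -0.31802936  0.20537991]
[0.39252336 0.11997403 0.18638362] 40.9833
0.195 77 [0.4052 0.1189 0.1997]
0.165 164 [0.4016 0.1182 0.1715]
0.13 68 [0.4042 0.1171 0.1405]
0.1 60 [0.4039 0.1169 0.1094]
0.03 25 [0.3898 0.12   0.043 ]
0.195 82 [0.4053 0.1191 0.2001]
0.165 165 [0.4021 0.1181 0.1718]
0.13 62 [0.4043 0.1172 0.1405]
0.1 58 [0.4043 0.1171 0.1096]
0.03 24 [0.3913 0.1194 0.0442]
```

View pics/g7.png

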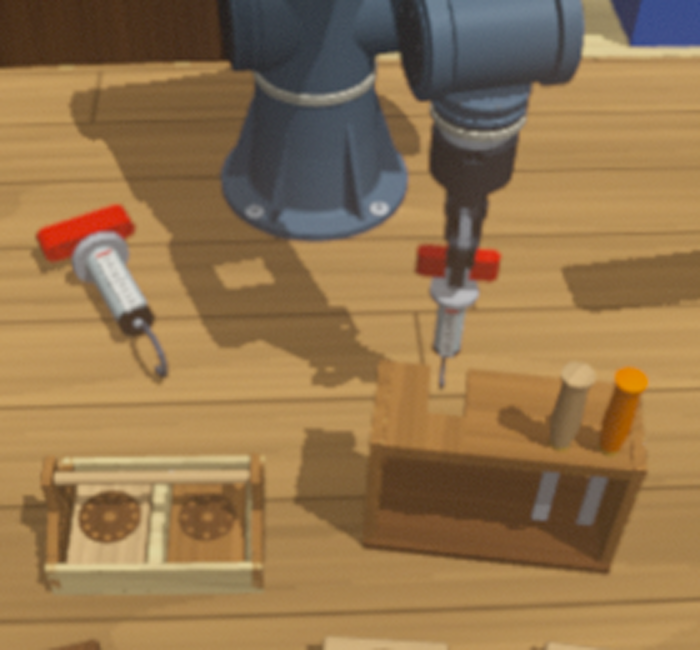

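The scale sits in the grip exactly as it did on the way out (within 0.5 mm), and the open slot mouth at (445,400) lines up with it. I'm putting it back.

Run:
```python
from h import *
f0=np.load('f0.npy')
for s in (.07,.035,.002):
    manip.move_l(G+[0,0,.006]-s*RX,max_speed=0.06); print(s,np.array(manip.current_force())-f0)
manip.dwell(.2)
for z in (.003,.001,0,-.0005):
    manip.move_l(G+[0,0,z]-.002*RX,max_speed=0.015); f=favg(6)-f0; print(z,f)
    if f[2]>1.5: break
print(manip.current_ee_pos(),manip.current_time())
im,d=manip.grab_frame('scene'); save('g8',cv2.resize(im[100:320,280:480],None,fx=2.7,fy=2.7,interpolation=cv2.INTER_CUBIC))
```

```text
0.07 [ 0.20519125 -0.45323214 -0.19209775]
0.035 [ 0.42988504 -0.14636893 -0.3805495 ]
0.002 [-0.1788322  -0.00476059  0.67560302]
0.003 [ 0.00610672 -0.10381144  0.00742065]
0.001 [ 0.53361946 -0.08977033  0.16240298]
0 [-1.30688427e+00  5.65109132e-03  7.30765989e+00]
[0.51875393 0.0991461  0.18041066] 45.3
```

View pics/g8.png

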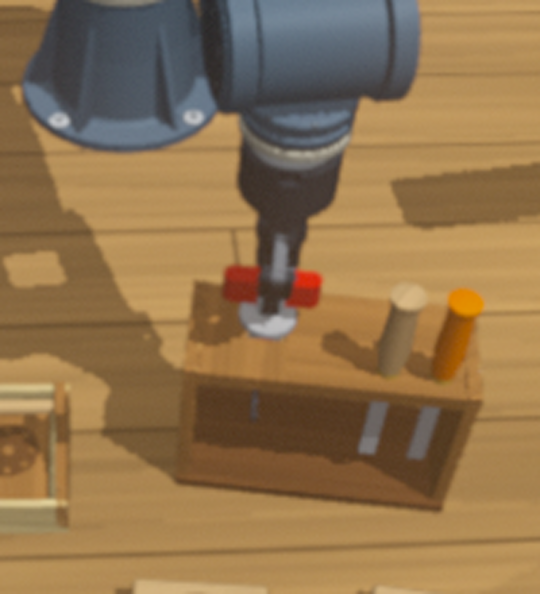

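The shoulder rests on the board at (268,322), with about 7 N of contact force. Now I release and retreat.

Run:
```python
from h import *
from m import rect
manip.move_l(G+[0,0,.0006]-.002*RX,max_speed=0.01)
manip.set_gripper(0.5,20)
manip.move_l(G+[0,0,.12],max_speed=0.08)
manip.move_ptp([0.40,-0.15,0.36],ori(YT)); manip.move_ptp([0.21,-0.45,0.3],ori(YT-1.0)); manip.dwell(.3)
for c in ['scene','top']:
    im,d=manip.grab_frame(c); X=pts(c,d); i=im.astype(int)
    z0=np.load(c+'0.npz'); 
    for X_,i_ in ((pts(c,z0['d']),z0['im'].astype(int)),(X,i)):
        red=(i_[...,0]>130)&(i_[...,1]<70)&(i_[...,2]<70)
        b=lambda *a:(X_[...,0]>a[0])&(X_[...,0]<a[1])&(X_[...,1]>a[2])&(X_[...,1]<a[3])&(X_[...,2]>a[4])&(X_[...,2]<a[5])
        P=X_[b(.45,.6,.04,.16,.19,.23)&red]; print(c,'handle',rect(P),P.mean(0).round(4),np.percentile(P[:,2],95))
        P=X_[b(.42,.68,-.32,-.05,.02,.13)]; print('tote',rect(P))
        for n,q in (('block',(.66,.84,-.06,.1,.02,.06)),('paddle',(.68,.82,.18,.4,.01,.05)),('mallet',(.68,.86,-.5,-.18,.02,.08))):
            print(n,rect(X_[b(*q)])[0],end=' ')
        print()
    save('e_'+c,im)
print(manip.current_time())
```

```text
scene handle (array([523.1,  99.5]), array([73.8, 19.8]), 82.33) [0.527  0.0993 0.2054] 0.2131194409880618
tote (array([ 557.1, -171.5]), array([202.6, 135.3]), 88.93)
block [753.3  29. ] paddle [752.8 280.2] mallet [ 772.6 -315.4] 
scene handle (array([522. ,  99.8]), array([74.3, 19.2]), 82.0) [0.5248 0.0994 0.2055] 0.21304707729251818
tote (array([ 557.3, -171.7]), array([203.2, 134.5]), 88.84)
block [754.1  29. ] paddle [752.5 281.5] mallet [ 772.5 -315. ] 
top handle (array([519.5,  98.4]), array([78.3, 17.2]), 84.1) [0.5194 0.0988 0.2122] 0.21630804819231433
tote (array([ 555.6, -171. ]), array([203. , 131.8]), 88.9)
block [748.1  29.9] paddle [748.3 280.1] mallet [ 771.2 -314.5] 
top handle (array([517.1,  99. ]), array([75.8, 17.9]), 79.93) [0.5173 0.0993 0.2121] 0.21720848588029268
tote (array([ 556.3, -171. ]), array([203.2, 132. ]), 88.81)
block [748.6  29.9] paddle [752.1 283.2] mallet [ 767.  -315.9] 
50.45
```

View pics/e_scene.png

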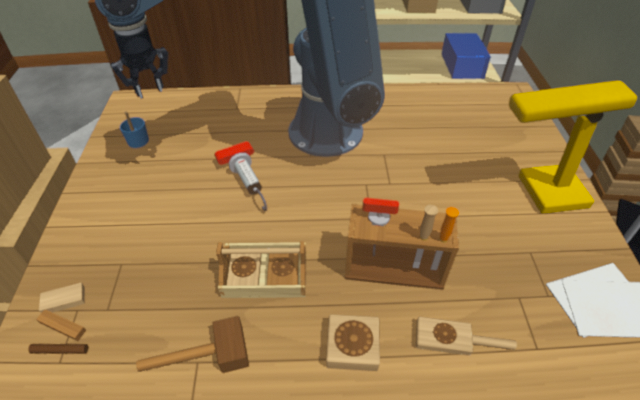

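The scene looks as it did at the start: scale upright in its slot (380,207), tote at (262,270), bystanders in place and the arm clear. I'm handing it in.

Run:
```python
from h import *
print(manip.current_time()); manip.sign_off()
```

```text
50.45
the job is handed in; nothing more can be done
```

I weighed the tote and put everything back, then handed the job in at 50.5 s of the 72 s allowed; the sign-off gives no verdict.

- **Weighing:** I took the smaller scale out of the rack, hooked it under the middle of the bar and drew it up in steps. The tote hung level about 10–11 mm clear of the table, and I held it still for over two seconds. The load was about 7.9 N, or roughly 0.80 kg. That is a reading of about 51 mm by the spring rate, worked out from the wrist force rather than read off the dial.
- **Tote at the end:** It stands within about 1 mm of where it started. I felt no contact as the hook came out from under the bar.
- **Scale at the end:** It hangs upright in its slot, shoulder at its original height and 1–2 mm nearer the front than before.
- **Bystanders:** The scene camera shows the mallet and both moulds within about 1.5 mm of their start. The top camera differs, showing shifts of about 4–5 mm for the mallet and the paddle mould. I put that down to measurement noise: nothing came near either one, and even those figures are inside the 15 mm limit.

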